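Face up the cartons on the riser shelf by height

TASK

Restock the riser shelf: stand the four loose cartons on it in order of height, the tallest in the outline next to the red end stop and the shortest farthest from it, one carton centred in each yellow taped outline, upright and square to the shelf. Do not knock over or shift the spray bottle that stands among them.

Things in the scene. Friction and masses are not known exactly. Their poses are not given: they have to be found in the camera images.
- carton_kraft: The tallest carton, brown kraft cardboard: a closed rigid box, 68 mm along its x by 56 mm along its y by 125 mm high, 182 to 364 g. Stands on the bench at the start, at any of four places, turned up to 0.6 rad. Origin at the centre of its underside, z up.
- carton_green: The second tallest carton, bright green: a closed rigid box, 62 mm along its x by 50 mm along its y by 100 mm high, 140 to 280 g. Stands on the bench at the start, at any of four places, turned up to 0.6 rad. Origin at the centre of its underside, z up.
- carton_purple: The third tallest carton, purple: a closed rigid box, 56 mm along its x by 44 mm along its y by 75 mm high, 98 to 196 g. Stands on the bench at the start, at any of four places, turned up to 0.6 rad. Origin at the centre of its underside, z up.
- carton_white: The shortest carton, white (blue labels and tape): a closed rigid box, 50 mm along its x by 38 mm along its y by 50 mm high, 63 to 126 g. Stands on the bench at the start, at any of four places, turned up to 0.6 rad. Origin at the centre of its underside, z up.
- outline_1: One of four alike yellow tape outlines, 86 mm along its x (across the riser shelf) by 70 mm along its y (along the row), about 95 mm apart down the middle of the shelf. Which place in the row is this one's changes at every start. Origin at its centre on the fixed shelf's top face, 50 mm above the bench; the grey deck on metal legs is 480 mm long along y and 120 mm deep along x.
- outline_2: One of four alike yellow tape outlines, 86 mm along its x (across the riser shelf) by 70 mm along its y (along the row), about 95 mm apart down the middle of the shelf. Which place in the row is this one's changes at every start. Origin at its centre on the fixed shelf's top face, 50 mm above the bench; the grey deck on metal legs is 480 mm long along y and 120 mm deep along x.
- outline_3: One of four alike yellow tape outlines, 86 mm along its x (across the riser shelf) by 70 mm along its y (along the row), about 95 mm apart down the middle of the shelf. Which place in the row is this one's changes at every start. Origin at its centre on the fixed shelf's top face, 50 mm above the bench; the grey deck on metal legs is 480 mm long along y and 120 mm deep along x.
- outline_4: One of four alike yellow tape outlines, 86 mm along its x (across the riser shelf) by 70 mm along its y (along the row), about 95 mm apart down the middle of the shelf. Which place in the row is this one's changes at every start. Origin at its centre on the fixed shelf's top face, 50 mm above the bench; the grey deck on metal legs is 480 mm long along y and 120 mm deep along x.
- end_stop: The red steel end stop, fixed at one end or the other of the riser shelf (a loose tape roll, 50 mm across, 19 mm high, lies at the other): an upright plate 100 mm across the shelf (x), 3 mm thick along the row (y), 90 mm high, with a foot 30 mm wide. It stands about 70 mm beyond the centre of the end outline. Origin at the centre of its foot, on the shelf top.
- spray_bottle: Small spray bottle, 52 mm across, 142 mm high, pale blue with a blue trigger head that reaches 38 mm towards its -x; loose, 240 g, stands on the bench among the cartons. A yellow knife and a pen, both under 20 mm high, also lie between the cartons. Origin at the centre of its underside.
Not all that is in view belongs to the job. What is shaped like the carton_white but pink is not meant.

How it is judged:
By the outcome, as a careful person would: the job done as asked, in the order asked, and still so for the second after the job is handed in, with the robot touching nothing.
It also fails if it takes over 109 s, if anything falls off the work surface, if the arm or the gripper's body presses on something with over 40 N, if the wrist force passes 120 N, or if a joint passes its speed limit or range.

ROBOT

A 7-joint arm with a two-finger parallel gripper is mounted at the origin on the work surface. World frame = base frame: x ahead of the robot, y to its left, z up, the work surface at z = 0. Lengths are in mm, angles in degrees, forces in N, time in s.
With the tool pointing down it reaches from about 425 to 875 mm from the base axis. Payload 8.4 kg.
Tool frame: the origin (TCP) lies at the very end of the fingers, on their centre line; the grasp point (between the pads) lies 19 mm behind it; z points along the fingers, y is the line along which they close (so a half turn about z gives the same grasp; the last joint's range is limited). The gripper opens to 85 mm and grips with 20 to 120 N. Pads are 22 mm wide; open, the fingers measure 114 mm over their backs; the gripper's body (76 mm by 85 mm) begins 54 mm behind the grasp point. The pads swing forward as they close: fully open they stand 13 mm farther back than shut.
Start: joints at [-79.996, 19.091, 2.286, 83.961, -0.768, 76.965, -3.352], TCP at [175.757, 625.758, 231.308] pointing down, gripper open.
Joint ranges: [-147.57, 147.57], [-21.85, 119.76], [-74.77, 79.35], [14.55, 137.4], [-85.83, 265.84], [4.83, 119.75], [-152.11, 152.11]. Speed limits (degrees/s): [127.2, 127.2, 159.86, 159.86, 180, 180, 180].

INTERFACE

Orientations are given as [roll, pitch, yaw] about the fixed x, y, z axes, in that order (R = Rz(yaw) Ry(pitch) Rx(roll)).
In Python, from rig import manip gives the robot as it stands.
- The arm moves only by the tool servo_tool, never from a script. Its argument "motion" is a list of rows, each a list of 6 numbers: the shift along the tool's x, y, z in m, then the turn, a rotation vector about the tool's x, y, z in degrees. A call has 1 to 5 rows; each row is the pose to reach, as a shift and turn from the pose commanded when the call began, along the tool's axes at that moment; what a row does not reach only later rows make up. A row lasts 1/8 s, in which the tool goes at most 62.5 mm and 10.7 degrees, less where a joint would pass 70% of its speed; a pose out of reach is approached as far as the arm can. A call with a gripper value outside its range is refused whole. "claw" is the finger opening in m, from 0 to 0.0854, set as the call begins (left out, the last holds). The fingers move at their own pace and stop on an object; the grip force is fixed at half the most. Time passes only in rows, so rows that repeat a pose let the fingers close. It gives the time, the measured TCP pose, the force, the opening and the grip force at its end, in the units of the state.
- manip.get_obs(): the state, without advancing time (a new reading comes with each control period).
- manip.camera(name): name is "scene" or "top" or "wrist"; returns the picture (420x560x3 uint8, red, green, blue); there is no depth.
- manip.get_calibration(name): a dict with "K" (3x3 intrinsics, pixels), "D" ([k1, k2, p1, p2, k3] as OpenCV has them; the pictures are not rectified), "world_from_camera" (4x4, takes a point from camera to world coordinates); the wrist camera has in their place "hand_eye" (4x4, takes a point from camera to tool coordinates, whose origin is the TCP and whose axes are the flange's). Camera axes: x right, y down, z forward; pixel columns grow to the right and rows downward; lengths in mm; the calibration is good to about 2 mm. A picture is of the moment at which its call begins: read the wrist's pose just before it. get_calibration takes no time and is no camera call.
- manip.job_done(): hands the job in; it is judged then, once.
The state is a dict: "time_s": time; "qpos": joint angles; "joint_vel": joint speeds; "tau": joint torques, N m; "tcp_pos": TCP position; "eef_rot": TCP orientation; "wrist_force": force on the tool from outside, world axes, zero at the start; "torque": the same for the moment, N m; "opening": opening from 0.0 (shut) to 1.0 (fully open); "grasp_force": force on a finger pad.
Only numpy, scipy, OpenCV 4.12 (cv2) and the standard library are available. Lean on these libraries where they do the work, as an engineer would, in place of code of your own. Each camera call takes 0.05 s, during which the arm holds its last target. There are 200 camera calls.

## Working session

There is one attempt and no reset: what is moved stays moved. The work goes in short steps, Python scripts to look and compute and a tool call to move; the robot and the scene stay as the last step left them, time stands still between calls to the robot, and variables do not carry over. Pictures are saved under pics/ and viewed, at most 14 in all, crops included, and the job is handed in when it is done.

Besides the shell and the picture viewer there is one more tool, called by a JSON object that holds its "method" and its "body", one argument or row to a line. servo_tool: Moves the arm, as the interface text tells. Its arguments: {"type":"object","properties":{"motion":{"type":"array"},"claw":{"type":"number"}},"required":["motion"]}

```bash
ls; mkdir -p pics
python3 - <<'E'
from rig import manip
import cv2,json
o=manip.get_obs();print(o)
for n in("top","scene"):
    im=manip.camera(n);cv2.imwrite(f"pics/{n}0.png",im[:,:,::-1])
for n in("top","scene","wrist"):
    print(n,manip.get_calibration(n))
E
```

```text
pics
{'time_s': 0.0, 'qpos': array([-79.99683233,  19.13045791,   2.28552001,  84.01095251,
        -0.76599869,  76.96640814,  -3.35168115]), 'joint_vel': array([-0.05177887,  0.04280482, -0.09876229,  0.08338342, -0.02551775,
        0.06885059,  0.0909642 ]), 'tau': array([ 7.72259364e-05, -6.58556485e+01,  1.36556111e+00, -4.05577433e+01,
        1.67734106e-02,  1.26024726e-02, -7.11357484e-05]), 'tcp_pos': array([175.67093253, 625.33387552, 230.4370913 ]), 'eef_rot': array([-1.79907761e+02,  8.25673827e-03,  1.64311766e+02]), 'wrist_force': array([0.27736849, 0.18205336, 0.04142462]), 'torque': array([0.00378392, 0.01535969, 0.09379008]), 'grasp_force': 0.0, 'opening': 0.9933629428541447}
top {'K': array([[491.50410124,   0.        , 269.75983429],
       [  0.        , 491.50410124, 204.72448667],
       [  0.        ,   0.        ,   1.        ]]), 'D': array([0.02722681, 0.        , 0.        , 0.        , 0.        ]), 'world_from_camera': array([[ 3.48081676e-04, -9.90925311e-01,  1.34413191e-01,
         3.37708037e+02],
       [-9.99734122e-01, -3.44381873e-03, -2.279968
[... 709 characters left out ...]
1881230e+03],
       [ 0.00000000e+00,  0.00000000e+00,  0.00000000e+00,
         1.00000000e+00]])}
wrist {'K': array([[373.21651976,   0.        , 275.29259613],
       [  0.        , 373.21651976, 215.45433646],
       [  0.        ,   0.        ,   1.        ]]), 'D': array([-0.06391028,  0.        ,  0.        ,  0.        ,  0.        ]), 'hand_eye': array([[ 1.80374428e-04, -9.47258849e-01, -3.20469406e-01,
         8.30351933e+01],
       [ 9.99999253e-01, -2.16466817e-04,  1.20268704e-03,
         3.30066058e-01],
       [-1.20862693e-03, -3.20469384e-01,  9.47258103e-01,
        -1.43430014e+02],
       [ 0.00000000e+00,  0.00000000e+00,  0.00000000e+00,
         1.00000000e+00]])}
```

View pics/top0.png

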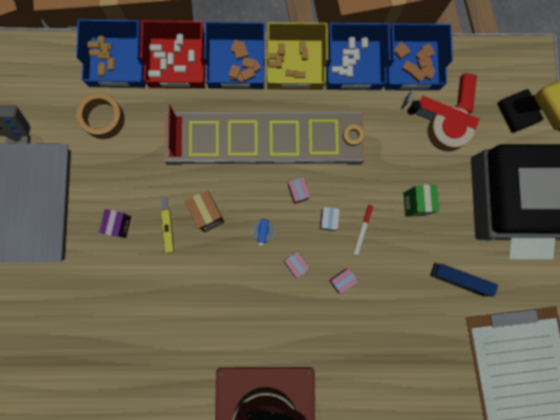

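View pics/scene0.png

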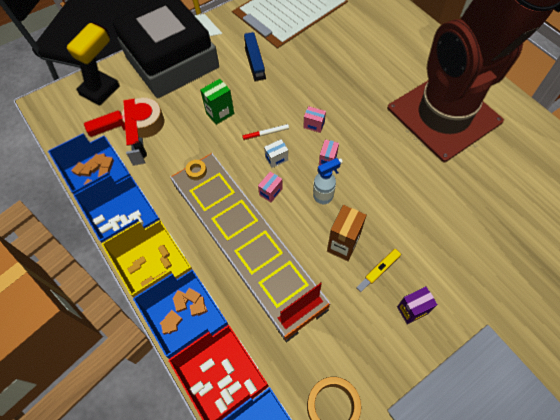

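The top view shows:
- Kraft carton at (204,210), green at (422,200), purple at (115,223) and white with blue labels at (330,218).
- Three pink look-alikes at (299,189), (297,265) and (344,281). These are not meant.
- The bottle at (263,232).
- The outlines at x≈204, 243, 285 and 323. The red stop is at the left (+y) end.

Next I measure the tops and confirm with an enlarged crop.

```bash
cat > h.py <<'E'
from rig import manip
import cv2,numpy as np
from scipy.spatial.transform import Rotation as R
def pose(o):
    T=np.eye(4);T[:3,:3]=R.from_euler('xyz',o['eef_rot'],degrees=True).as_matrix();T[:3,3]=o['tcp_pos'];return T
def shot(n):
    c=manip.get_calibration(n);o=manip.get_obs();im=manip.camera(n)[:,:,::-1].copy()
    W=pose(o)@c['hand_eye'] if n=='wrist' else c['world_from_camera']
    return im,c['K'],c['D'],W
def cast(px,cal,z):
    K,D,W=cal
    u=cv2.undistortPoints(np.float64(px).reshape(-1,1,2),K,D).reshape(-1,2)
    d=np.c_[u,np.ones(len(u))]@W[:3,:3].T;s=(z-W[2,3])/d[:,2]
    return (W[:3,3]+d*s[:,None])[:,:2]
def rect(pts):
    (c,s,a)=cv2.minAreaRect(np.float32(pts));
    if s[0]<s[1]: s=s[::-1];a+=90
    a=(a+90)%180-90   # angle of long side
    return np.round(c,1),np.round(s,1),round(a,1)
E
python3 - <<'E'
from h import *
im=cv2.imread('pics/top0.png');c=manip.get_calibration('top');cal=(c['K'],c['D'],c['world_from_camera'])
hsv=cv2.cvtColor(im,cv2.COLOR_BGR2HSV)
y=cv2.inRange(hsv,(22,120,120),(34,255,255));y[:105]=0;y[165:]=0
n,l,s,ct=cv2.connectedComponentsWithStats(y)
for i in range(1,n):
    if s[i,4]>60:
        p=np.argwhere(l==i)[:,::-1];print('outline',s[i][:5],rect(cast(p,cal,50)))
for nm,(u,v),h in(('kraft',(204,210),125),('green',(422,200),100),('purple',(115,223),75),('white',(330,218),50)):
    print(nm,cast([(u,v)],cal,h)); 
print('bottle',cast([(263,232)],cal,130),'stop',cast([(172,115),(172,160)],cal,140))
out=np.hstack([cv2.resize(im[v-25:v+25,u-25:u+25],(390,390),interpolation=cv2.INTER_CUBIC) for u,v in((204,210),(422,200))])
o2=np.hstack([cv2.resize(im[v-25:v+25,u-25:u+25],(390,390),interpolation=cv2.INTER_CUBIC) for u,v in((115,223),(330,218))])
cv2.imwrite('pics/crop1.png',cv2.resize(np.vstack([out,o2]),(600,600)))
E
```

```text
outline [189 121  30  35 279] (array([655.5, 150.2]), array([84. , 69.8]), 0.5)
outline [228 120  29  35 293] (array([658.8,  57.6]), array([84.2, 67.6]), 0.4)
outline [270 121  29  34 250] (array([658.2, -43.9]), array([82.2, 67.9]), 0.0)
outline [309 120  30  34 254] (array([ 661.2, -138.8]), array([82. , 69.5]), 0.4)
kraft [[471.75196438 137.25060285]]
green [[ 499.44739183 -355.26238324]]
purple [[447.44654821 344.49577423]]
white [[ 462.96800133 -151.90840436]]
bottle [[423.06978795   7.22683904]] stop [[682.53992926 210.20945373]
 [580.38027632 207.60441321]]
```

View pics/crop1.png

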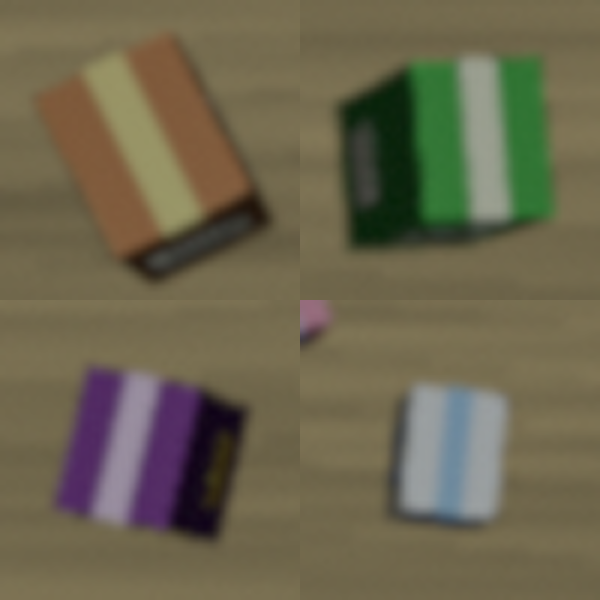

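The crop confirms the four targets: brown, green, purple, and white with a blue stripe. A pink one only just shows at that crop's corner. Next I turn the crop corners into top-face poses.

Run:
```python
from h import *
c=manip.get_calibration('top');cal=(c['K'],c['D'],c['world_from_camera'])
for nm,o,f,h,p in(('kraft',(179,185),(0,0),125,[(37,95),(172,33),(253,190),(120,258)]),
 ('green',(397,175),(300,0),100,[(413,62),(543,58),(552,215),(420,222)]),
 ('purple',(90,198),(0,300),75,[(90,367),(200,387),(165,530),(55,510)]),
 ('white',(305,193),(300,300),50,[(413,383),(507,393),(497,522),(400,513)])):
    px=(np.array(p)-f+.5)/6-.5+o
    w=cast(px,cal,h);print(nm,w.mean(0).round(1),rect(w))
```

```text
kraft [475.  139.9] (array([475.5, 140.1]), array([68. , 54.3]), 27.7)
green [ 504.7 -366.7] (array([ 504.4, -366.6]), array([62.6, 50.2]), 0.6)
purple [449.1 353.9] (array([449. , 353.8]), array([56.2, 42.5]), -11.0)
white [ 462.9 -152.6] (array([ 463. , -152.4]), array([51.9, 38.3]), -5.5)
```

```bash
cat >> h.py <<'E'
def plan(*tg):
    """targets (x,y,z,yaw); prints the shift/turn from the measured pose, then chained"""
    o=manip.get_obs();T=pose(o);p=T[:3,3];Rm=R.from_matrix(T[:3,:3])
    print('t',round(o['time_s'],1),'tcp',p.round(1),'rot',o['eef_rot'].round(1),'F',o['wrist_force'].round(1),'open',round(o['opening']*85.4,1),'g',round(o['grasp_force'],1))
    for t in tg:
        Rt=R.from_euler('xyz',(180,0,t[3]),degrees=True)
        d=Rm.inv().apply(np.array(t[:3])-p);r=(Rm.inv()*Rt).as_rotvec(degrees=True)
        print(t,(d/1000).round(4),r.round(1),'rows',max(np.linalg.norm(d)/62.5,np.linalg.norm(r)/10.7).round(1))
        p=np.array(t[:3]);Rm=Rt
E
python3 -c "
from h import *
plan((449,354,225,169),(449,354,35,169))"
```

```text
t 0.1 tcp [175.7 625.4 230.5] rot [-179.9    0.   164.3] F [ 0.8 -0.7  0.7] open 85.4 g 0.0
(449, 354, 225, 169) [-0.3365 -0.1874  0.0058] [-0.1  0.  -4.7] rows 6.2
(449, 354, 35, 169) [-0.   -0.    0.19] [0. 0. 0.] rows 3.0
```

{"method": "servo_tool", "body": {
  "motion": [
    [-0.054, -0.03, 0.001, 0, 0, -1],
    [-0.108, -0.06, 0.002, 0, 0, -2],
    [-0.161, -0.09, 0.003, 0, 0, -3],
    [-0.215, -0.12, 0.004, 0, 0, -4],
    [-0.269, -0.15, 0.005, 0, 0, -4.7]
  ],
  "claw": 0.0854
}}

```text
time_s: 0.72
tcp_pos: [395.2, 406.9, 226.1]
eef_rot: [-180.0, -0.0, 169.0]
wrist_force: [1.4, 1.5, -0.2]
opening: 0.998
grasp_force: 0.0
```

```bash
python3 -c "
from h import *
plan((449,354,225,169),(449,354,60,169))"
```

```text
t 0.7 tcp [395.2 406.9 226.1] rot [-180.   -0.  169.] F [ 1.4  1.5 -0.2] open 85.2 g 0.0
(449, 354, 225, 169) [-0.0628 -0.0417  0.0011] [-0. -0.  0.] rows 1.2
(449, 354, 60, 169) [-0.    -0.     0.165] [0. 0. 0.] rows 2.6
```

{"method": "servo_tool", "body": {
  "motion": [
    [-0.032, -0.021, 0.001, 0, 0, 0],
    [-0.063, -0.042, 0.001, 0, 0, 0],
    [-0.063, -0.042, 0.05, 0, 0, 0],
    [-0.063, -0.042, 0.105, 0, 0, 0],
    [-0.063, -0.042, 0.12, 0, 0, 0]
  ]
}}

```text
time_s: 1.35
tcp_pos: [446.2, 353.7, 103.0]
eef_rot: [-179.7, -0.2, 169.0]
wrist_force: [0.5, 0.4, 0.1]
opening: 1.001
grasp_force: 0.0
```

```bash
python3 -c "
from h import *
plan((449,354,35,169))
im,*c=shot('wrist');cv2.imwrite('pics/w1.png',im)"
```

```text
t 1.4 tcp [446.2 353.7 103. ] rot [-179.7   -0.2  169. ] F [0.5 0.4 0.1] open 85.5 g 0.0
(449, 354, 35, 169) [-0.003   0.0012  0.068 ] [-0.3 -0.2  0. ] rows 1.1
```

View pics/w1.png

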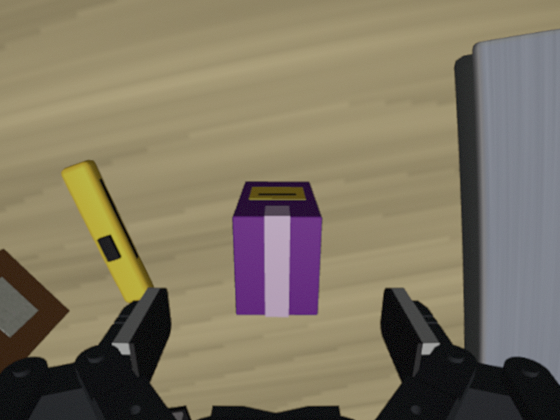

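The wrist view shows the purple carton (top face corners about (234,216) to (319,315)) square and centred between the fingers, with the knife well clear. I descend and grip.

{"method": "servo_tool", "body": {
  "motion": [
    [-0.003, 0.001, 0.05, -0.3, -0.2, 0],
    [-0.003, 0.001, 0.068, -0.3, -0.2, 0],
    [-0.003, 0.001, 0.068, -0.3, -0.2, 0]
  ]
}}

```text
time_s: 1.78
tcp_pos: [451.0, 355.8, 38.6]
eef_rot: [179.8, 0.2, 169.0]
wrist_force: [-0.1, 0.6, 0.6]
opening: 1.002
grasp_force: 0.0
```

{"method": "servo_tool", "body": {
  "motion": [
    [0, 0, 0, 0, 0, 0],
    [0, 0, 0, 0, 0, 0],
    [0, 0, 0, 0, 0, 0],
    [0, 0, 0, 0, 0, 0],
    [0, 0, 0, 0, 0, 0]
  ],
  "claw": 0.03
}}

```text
time_s: 2.4
tcp_pos: [451.9, 356.4, 39.8]
eef_rot: [179.6, 0.3, 169.0]
wrist_force: [-0.5, -0.0, 7.9]
opening: 0.506
grasp_force: 61.9
```

```bash
python3 -c "
from h import *
plan((449,354,210,169),(560,150,210,175),(658,-44,210,180.8),(658,-44,95,180.8))
T=np.array([446.2,353.7,103]);c=manip.get_calibration('wrist')
W=pose(dict(eef_rot=[-179.7,-.2,169],tcp_pos=T))@c['hand_eye']
print(rect(cast([(234,216),(321,216),(318,315),(236,315)],(c['K'],c['D'],W),75)))"
```

```text
t 2.4 tcp [451.9 356.4  39.8] rot [179.6   0.3 169. ] F [-0.5 -0.   7.9] open 43.2 g 61.9
(449, 354, 210, 169) [ 0.0016 -0.0017 -0.1702] [0.4 0.3 0. ] rows 2.7
(560, 150, 210, 175) [-0.1479 -0.1791 -0.    ] [ 0.  0. -6.] rows 3.7
(658, -44, 210, 180.8) [-0.1145 -0.1847 -0.    ] [ 0.   0.  -5.8] rows 3.5
(658, -44, 95, 180.8) [ 0.    -0.     0.115] [0. 0. 0.] rows 1.8
(array([449.6, 354.4]), array([56. , 43.9]), -10.8)
```

{"method": "servo_tool", "body": {
  "motion": [
    [0, 0, -0.05, 0.4, 0.3, 0],
    [0, 0, -0.11, 0.4, 0.3, 0],
    [0, 0, -0.172, 0.4, 0.3, 0],
    [-0.044, -0.04, -0.172, 0.4, 0.3, -2],
    [-0.088, -0.083, -0.172, 0.4, 0.3, -4]
  ]
}}

```text
time_s: 3.02
tcp_pos: [521.7, 256.5, 211.6]
eef_rot: [-180.0, 0.0, 173.2]
wrist_force: [1.2, -0.6, -1.8]
opening: 0.505
grasp_force: 61.8
```

```bash
python3 -c "
from h import *
plan((661,-44,210,180.9),(661,-44,91,180.9))"
```

```text
t 3.0 tcp [521.7 256.5 211.6] rot [-180.     0.   173.2] F [ 1.2 -0.6 -1.8] open 43.1 g 61.8
(661, -44, 210, 180.9) [-0.1738 -0.282   0.0016] [-0.   0.  -7.7] rows 5.3
(661, -44, 91, 180.9) [ 0.    -0.     0.119] [0. 0. 0.] rows 1.9
```

{"method": "servo_tool", "body": {
  "motion": [
    [-0.033, -0.053, 0.001, 0, 0, -1.5],
    [-0.066, -0.106, 0.001, 0, 0, -3],
    [-0.099, -0.16, 0.001, 0, 0, -4.5],
    [-0.132, -0.214, 0.001, 0, 0, -6],
    [-0.164, -0.266, 0.001, 0, 0, -7.7]
  ]
}}

```text
time_s: 3.65
tcp_pos: [651.9, -28.7, 209.9]
eef_rot: [-179.9, -0.1, -179.2]
wrist_force: [1.1, 0.3, -1.6]
opening: 0.505
grasp_force: 61.8
```

{"method": "servo_tool", "body": {
  "motion": [
    [0, 0, 0, 0, 0, 0],
    [0, 0, 0, 0, 0, 0]
  ]
}}

```text
time_s: 3.9
tcp_pos: [651.2, -27.1, 209.3]
eef_rot: [-179.9, -0.1, -179.3]
wrist_force: [0.2, 0.5, -1.5]
opening: 0.509
grasp_force: 61.7
```

```bash
python3 -c "
from h import *
plan((661,-44,110,180.9),(661,-44,92,180.9))
im,*c=shot('wrist');cv2.imwrite('pics/w2.png',im)"
```

```text
t 3.9 tcp [651.2 -27.1 209.3] rot [-1.799e+02 -1.000e-01 -1.793e+02] F [ 0.2  0.5 -1.5] open 43.5 g 61.7
(661, -44, 110, 180.9) [-0.0099 -0.0169  0.0993] [-0.1 -0.1 -0.2] rows 1.6
(661, -44, 92, 180.9) [ 0.    -0.     0.018] [0. 0. 0.] rows 0.3
```

View pics/w2.png

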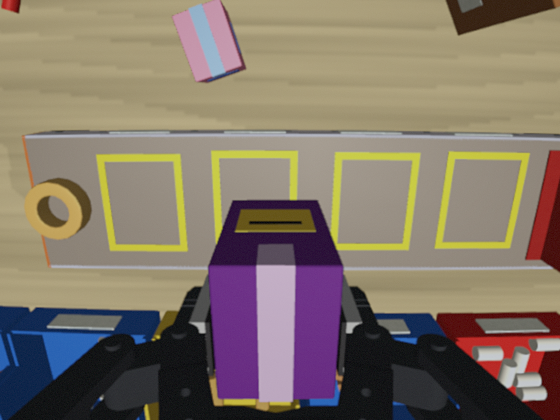

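The wrist view shows all the outlines: white's slot at (143,203), purple's at (255,190, partly hidden), green's at (376,200) and kraft's at (482,200), with the red stop at the right. I measure them from here as the second look.

Run:
```python
from h import *
im=cv2.imread('pics/w2.png');c=manip.get_calibration('wrist')
W=pose(manip.get_obs())@c['hand_eye'];cal=(c['K'],c['D'],W)
y=cv2.inRange(cv2.cvtColor(im,cv2.COLOR_BGR2HSV),(22,120,100),(34,255,255));y[:140]=0;y[260:]=0
n,l,s,_=cv2.connectedComponentsWithStats(y)
for i in range(1,n):
    if s[i,4]>100: print(s[i],rect(cast(np.argwhere(l==i)[:,::-1],cal,50)))
a=cast([(212,152),(297,152)],cal,50);print('purple slot far edge',a,a.mean(0))
a=cast([(27,134),(555,138),(48,267),(545,265)],cal,50);print(a)
```

```text
[ 211  151   86   93 1444] (array([655.8, -42.7]), array([80.8, 70.1]), 0.7)
[ 330  152   90   98 2132] (array([657.8,  58. ]), array([85.7, 70.6]), 0.5)
[ 435  152   95   96 2138] (array([655.2, 152.3]), array([85.6, 70.7]), 0.6)
[  96  154   92   97 2260] (array([ 661.6, -138.2]), array([86.1, 70.5]), 0.6)
[ 235  210   81   22 1319] (array([675. , -25.1]), array([69.5, 19.2]), -89.2)
purple slot far edge [[616.64483349 -77.11118192]
 [615.79114745  -8.04472042]] [616.21799047 -42.57795117]
[[ 602.37714319 -230.29332678]
 [ 599.09776962  207.33031462]
 [ 723.39980049 -234.06541046]
 [ 715.74854841  227.42092281]]
```

{"method": "servo_tool", "body": {
  "motion": [
    [-0.0095, -0.016, 0.02, -0.1, -0.1, 0],
    [-0.0095, -0.016, 0.06, -0.1, -0.1, 0],
    [-0.0095, -0.016, 0.095, -0.1, -0.1, 0],
    [-0.0095, -0.016, 0.108, -0.1, -0.1, 0],
    [-0.0095, -0.016, 0.108, -0.1, -0.1, 0]
  ]
}}

```text
time_s: 4.58
tcp_pos: [660.4, -43.0, 100.7]
eef_rot: [-180.0, -0.1, -179.3]
wrist_force: [0.0, -0.6, -1.3]
opening: 0.507
grasp_force: 61.7
```

{"method": "servo_tool", "body": {
  "motion": [
    [0, 0, 0.004, 0, 0, 0],
    [0, 0, 0.008, 0, 0, 0],
    [0, 0, 0.009, 0, 0, 0],
    [0, 0, 0.009, 0, 0, 0],
    [0, 0, 0.009, 0, 0, 0]
  ]
}}

```text
time_s: 5.2
tcp_pos: [660.9, -43.2, 92.7]
eef_rot: [180.0, 0.0, -179.3]
wrist_force: [0.0, -0.0, -1.7]
opening: 0.51
grasp_force: 61.7
```

```bash
python3 -c "
from h import *
plan((660.6,-43.2,90.5,180.7))"
```

```text
t 5.2 tcp [660.9 -43.2  92.7] rot [ 180.     0.  -179.3] F [ 0.  -0.  -1.7] open 43.6 g 61.7
(660.6, -43.2, 90.5, 180.7) [ 0.0003 -0.      0.0022] [0. 0. 0.] rows 0.0
```

{"method": "servo_tool", "body": {
  "motion": [
    [0, 0, 0.001, 0, 0, 0],
    [0, 0, 0.002, 0, 0, 0],
    [0, 0, 0.003, 0, 0, 0],
    [0, 0, 0.003, 0, 0, 0]
  ]
}}

```text
time_s: 5.7
tcp_pos: [660.8, -43.2, 90.0]
eef_rot: [180.0, -0.0, -179.3]
wrist_force: [-2.7, 0.1, 5.0]
opening: 0.502
grasp_force: 62.4
```

{"method": "servo_tool", "body": {
  "motion": [
    [0, 0, 0, 0, 0, 0],
    [0, 0, 0, 0, 0, 0],
    [0, 0, 0, 0, 0, 0]
  ],
  "claw": 0.06
}}

```text
time_s: 6.08
tcp_pos: [660.8, -43.1, 89.3]
eef_rot: [180.0, -0.0, -179.3]
wrist_force: [0.2, 0.0, -0.0]
opening: 0.704
grasp_force: 0.0
```

{"method": "servo_tool", "body": {
  "motion": [
    [0, 0, -0.02, 0, 0, 0],
    [0, 0, -0.06, 0, 0, 0],
    [0, 0, -0.115, 0, 0, 0],
    [0, 0, -0.13, 0, 0, 0],
    [0, 0, -0.13, 0, 0, 0]
  ]
}}

```text
time_s: 6.7
tcp_pos: [661.5, -43.4, 221.4]
eef_rot: [180.0, 0.2, -179.3]
wrist_force: [-0.5, 1.7, 0.2]
opening: 0.706
grasp_force: 0.0
```

```bash
python3 -c "
from h import *
plan((475.4,140,215,207.7),(475.4,140,88,207.7))
im,*c=shot('wrist');cv2.imwrite('pics/w3.png',im)"
```

```text
t 6.7 tcp [661.5 -43.4 221.4] rot [ 180.     0.2 -179.3] F [-0.5  1.7  0.2] open 60.3 g 0.0
(475.4, 140, 215, 207.7) [0.1839 0.1856 0.0059] [ -0.    0.2 -27. ] rows 4.2
(475.4, 140, 88, 207.7) [ 0.    -0.     0.127] [0. 0. 0.] rows 2.0
```

View pics/w3.png

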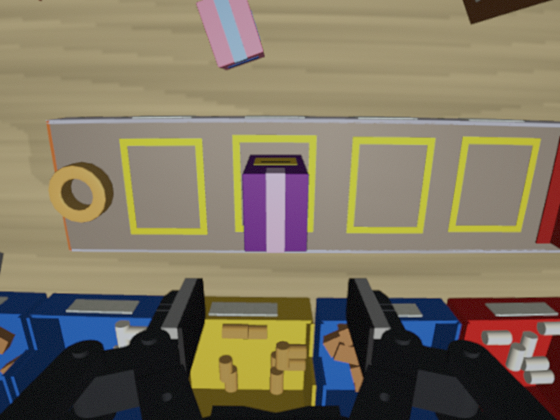

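Purple stands upright in its outline, with its top at (244–308, 167–251), and is square. Next is kraft.

{"method": "servo_tool", "body": {
  "motion": [
    [0.037, 0.037, 0.002, 0, 0.2, -5.4],
    [0.074, 0.074, 0.003, 0, 0.2, -10.8],
    [0.11, 0.111, 0.005, 0, 0.2, -16.2],
    [0.147, 0.149, 0.006, 0, 0.2, -21.6],
    [0.184, 0.186, 0.006, 0, 0.2, -27]
  ],
  "claw": 0.0854
}}

```text
time_s: 7.38
tcp_pos: [472.1, 141.5, 211.7]
eef_rot: [179.9, -0.4, -152.1]
wrist_force: [0.7, -0.2, -0.1]
opening: 1.001
grasp_force: 0.0
```

{"method": "servo_tool", "body": {
  "motion": [
    [0, 0, 0, 0, 0, 0],
    [0, 0, 0, 0, 0, 0]
  ]
}}

```text
time_s: 7.62
tcp_pos: [474.2, 140.0, 212.5]
eef_rot: [180.0, -0.3, -152.3]
wrist_force: [-0.7, 0.1, 0.2]
opening: 1.003
grasp_force: 0.0
```

```bash
python3 -c "
from h import *
im,*c=shot('wrist');cv2.imwrite('pics/w4.png',im)
plan((475.4,140,140,207.7),(475.4,140,90,207.7))
"
```

```text
t 7.7 tcp [474.6 139.5 212.6] rot [ 180.    -0.3 -152.4] F [ 0.3 -0.4 -0.4] open 85.4 g 0.0
(475.4, 140, 140, 207.7) [-0.0012  0.      0.0726] [ 0.  -0.3 -0.1] rows 1.2
(475.4, 140, 90, 207.7) [ 0.   -0.    0.05] [0. 0. 0.] rows 0.8
```

View pics/w4.png

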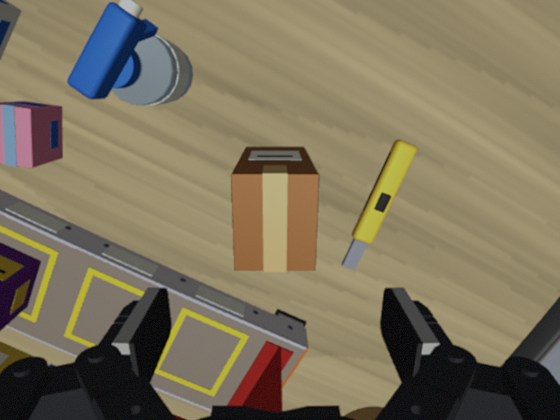

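The kraft carton (top face (232,173) to (318,271)) is centred and square between the fingers. The bottle at (140,65) is clear. I descend and grip.

{"method": "servo_tool", "body": {
  "motion": [
    [-0.001, 0, 0.04, 0, -0.2, 0],
    [-0.001, 0, 0.09, 0, -0.2, 0],
    [-0.001, 0, 0.123, 0, -0.2, 0],
    [-0.001, 0, 0.123, 0, -0.2, 0],
    [-0.001, 0, 0.123, 0, -0.2, 0]
  ]
}}

```text
time_s: 8.3
tcp_pos: [476.1, 140.4, 91.5]
eef_rot: [180.0, 0.1, -152.4]
wrist_force: [-0.4, -0.1, 0.5]
opening: 1.004
grasp_force: 0.0
```

{"method": "servo_tool", "body": {
  "motion": [
    [0, 0, 0, 0, 0, 0],
    [0, 0, 0, 0, 0, 0],
    [0, 0, 0, 0, 0, 0],
    [0, 0, 0, 0, 0, 0],
    [0, 0, 0, 0, 0, 0]
  ],
  "claw": 0.04
}}

```text
time_s: 8.93
tcp_pos: [476.1, 141.1, 91.9]
eef_rot: [180.0, 0.2, -152.3]
wrist_force: [-0.3, -0.6, 6.1]
opening: 0.645
grasp_force: 64.1
```

```bash
python3 -c "
from h import *
plan((475.4,140,300,207.7),(655.5,151.2,300,180.7),(655.5,151.2,140,180.7))
c=manip.get_calibration('wrist')
W=pose(dict(eef_rot=[180,-.3,-152.4],tcp_pos=np.array([474.6,139.5,212.6])))@c['hand_eye']
print(rect(cast([(232,173),(319,173),(316,271),(235,271)],(c['K'],c['D'],W),125)))
c=manip.get_calibration('wrist')
W=pose(dict(eef_rot=[180,.2,-179.3],tcp_pos=np.array([661.5,-43.4,221.4])))@c['hand_eye']
print('purple',rect(cast([(244,167),(308,167),(307,251),(244,251)],(c['K'],c['D'],W),125)),cast([(244,167),(308,167),(307,251),(244,251)],(c['K'],c['D'],W),125))
"
```

```text
t 8.9 tcp [476.1 141.1  91.9] rot [ 180.     0.2 -152.3] F [-0.3 -0.6  6.1] open 55.1 g 64.1
(475.4, 140, 300, 207.7) [ 0.0005 -0.0005 -0.2081] [0.  0.2 0. ] rows 3.3
(655.5, 151.2, 300, 180.7) [-0.1647 -0.0738 -0.    ] [ 0. -0. 27.] rows 2.9
(655.5, 151.2, 140, 180.7) [ 0.   -0.    0.16] [0. 0. 0.] rows 2.6
(array([475.3, 141. ]), array([68.6, 55.9]), 27.6)
purple (array([657. , -42.5]), array([59.7, 44.2]), 0.7) [[627.44022132 -63.36869602]
 [626.93345011 -21.73271164]
 [686.64891474 -20.00421253]
 [687.17158951 -64.24529256]]
```

{"method": "servo_tool", "body": {
  "motion": [
    [0, 0, -0.04, 0, 0.2, 0],
    [0, 0, -0.1, 0, 0.2, 0],
    [0, 0, -0.16, 0, 0.2, 0],
    [0, 0, -0.16, 0, 0.2, 0]
  ]
}}

```text
time_s: 9.43
tcp_pos: [477.3, 141.5, 255.6]
eef_rot: [179.9, 0.3, -152.3]
wrist_force: [0.2, -0.2, -4.3]
opening: 0.645
grasp_force: 66.1
```

{"method": "servo_tool", "body": {
  "motion": [
    [-0.033, -0.015, 0, 0, 0, 5.4],
    [-0.066, -0.03, 0, 0, 0, 10.8],
    [-0.099, -0.044, 0, 0, 0, 16.2],
    [-0.132, -0.059, 0, 0, 0, 21.6],
    [-0.165, -0.074, 0, 0, 0, 27]
  ]
}}

```text
time_s: 10.05
tcp_pos: [656.0, 152.0, 248.2]
eef_rot: [-179.9, -0.3, -179.5]
wrist_force: [0.3, 0.6, -2.9]
opening: 0.645
grasp_force: 65.9
```

{"method": "servo_tool", "body": {
  "motion": [
    [0, 0, 0, 0, 0, 0],
    [0, 0, 0, 0, 0, 0],
    [0, 0, 0, 0, 0, 0]
  ]
}}

```text
time_s: 10.42
tcp_pos: [654.7, 152.0, 249.8]
eef_rot: [-180.0, -0.2, -179.2]
wrist_force: [-0.5, -0.1, -2.8]
opening: 0.647
grasp_force: 65.8
```

```bash
python3 -c "
from h import *
plan((656.2,151.2,152,180.7),(656.2,151.2,142,180.7))"
```

```text
t 10.4 tcp [654.7 152.  249.8] rot [-180.    -0.2 -179.2] F [-0.5 -0.1 -2.8] open 55.3 g 65.8
(656.2, 151.2, 152, 180.7) [-0.0019 -0.0008  0.0978] [-0.  -0.2  0.1] rows 1.6
(656.2, 151.2, 142, 180.7) [ 0.   -0.    0.01] [0. 0. 0.] rows 0.2
```

{"method": "servo_tool", "body": {
  "motion": [
    [-0.001, -0.001, 0.03, 0, -0.2, 0],
    [-0.001, -0.001, 0.07, 0, -0.2, 0],
    [-0.001, -0.001, 0.097, 0, -0.2, 0],
    [-0.001, -0.001, 0.097, 0, -0.2, 0],
    [-0.001, -0.001, 0.097, 0, -0.2, 0]
  ]
}}

```text
time_s: 11.05
tcp_pos: [656.7, 151.1, 154.6]
eef_rot: [180.0, 0.1, -179.3]
wrist_force: [0.4, -0.2, -2.7]
opening: 0.644
grasp_force: 65.6
```

{"method": "servo_tool", "body": {
  "motion": [
    [0, 0, 0.003, 0, 0, 0],
    [0, 0, 0.006, 0, 0, 0],
    [0, 0, 0.008, 0, 0, 0],
    [0, 0, 0.009, 0, 0, 0],
    [0, 0, 0.009, 0, 0, 0]
  ]
}}

```text
time_s: 11.68
tcp_pos: [656.2, 150.9, 143.7]
eef_rot: [-180.0, -0.0, -179.3]
wrist_force: [0.4, 0.1, -3.5]
opening: 0.646
grasp_force: 65.7
```

```bash
python3 -c "
from h import *
plan((656.2,151.2,142,180.7))"
```

```text
t 11.7 tcp [656.2 150.9 143.7] rot [-180.    -0.  -179.3] F [ 0.4  0.1 -3.5] open 55.2 g 65.7
(656.2, 151.2, 142, 180.7) [-0.0001  0.0003  0.0017] [-0. -0.  0.] rows 0.0
```

{"method": "servo_tool", "body": {
  "motion": [
    [0, 0, 0.001, 0, 0, 0],
    [0, 0, 0.002, 0, 0, 0],
    [0, 0, 0.003, 0, 0, 0],
    [0, 0, 0.003, 0, 0, 0]
  ]
}}

```text
time_s: 12.18
tcp_pos: [656.6, 150.8, 142.1]
eef_rot: [-180.0, 0.1, -179.3]
wrist_force: [-3.1, -1.9, 6.2]
opening: 0.642
grasp_force: 67.1
```

{"method": "servo_tool", "body": {
  "motion": [
    [0, 0, 0, 0, 0, 0],
    [0, 0, 0, 0, 0, 0],
    [0, 0, 0, 0, 0, 0]
  ],
  "claw": 0.067
}}

```text
time_s: 12.55
tcp_pos: [656.3, 150.9, 140.8]
eef_rot: [-180.0, 0.0, -179.3]
wrist_force: [0.3, -0.7, 0.7]
opening: 0.788
grasp_force: 0.0
```

{"method": "servo_tool", "body": {
  "motion": [
    [0, 0, -0.02, 0, 0, 0],
    [0, 0, -0.06, 0, 0, 0],
    [0, 0, -0.1, 0, 0, 0],
    [0, 0, -0.1, 0, 0, 0],
    [0, 0, -0.1, 0, 0, 0]
  ]
}}

```text
time_s: 13.18
tcp_pos: [656.2, 151.0, 241.4]
eef_rot: [-180.0, 0.0, -179.3]
wrist_force: [-0.2, 0.3, -0.3]
opening: 0.78
grasp_force: 0.0
```

```bash
python3 -c "
from h import *
plan((580,-105,230,180.6),(504.5,-366.6,220,180.6))
im,*c=shot('top');cv2.imwrite('pics/t2.png',cv2.resize(im[95:255,90:450],(792,352),interpolation=cv2.INTER_CUBIC))
"
```

```text
t 13.2 tcp [656.2 151.  241.4] rot [-180.     0.  -179.3] F [-0.2  0.3 -0.3] open 66.7 g 0.0
(580, -105, 230, 180.6) [ 0.0794 -0.255   0.0115] [-0.   0.   0.1] rows 4.3
(504.5, -366.6, 220, 180.6) [ 0.0782 -0.2608  0.01  ] [0. 0. 0.] rows 4.4
```

View pics/t2.png

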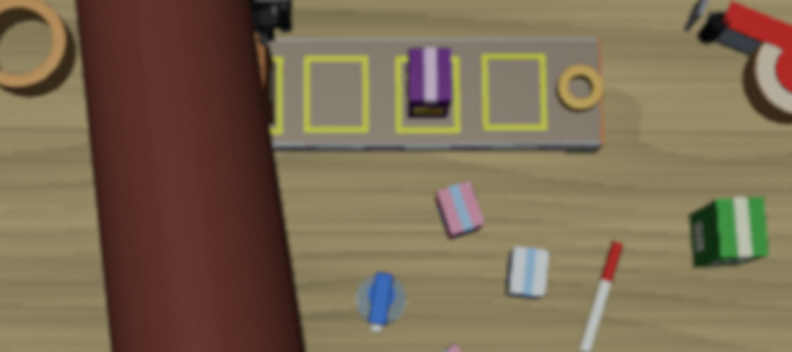

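The top view shows purple in its slot at (430,75) in the crop. Bottle, white and green are undisturbed, and the arm hides kraft. Next is green.

{"method": "servo_tool", "body": {
  "motion": [
    [0.016, -0.051, 0.002, 0, 0, 0],
    [0.032, -0.102, 0.004, 0, 0, 0],
    [0.048, -0.153, 0.006, 0, 0, 0],
    [0.064, -0.204, 0.008, 0, 0, 0],
    [0.079, -0.255, 0.011, 0, 0, 0]
  ]
}}

```text
time_s: 13.85
tcp_pos: [579.2, -106.4, 229.2]
eef_rot: [-180.0, -0.1, -179.3]
wrist_force: [0.5, -0.6, 0.2]
opening: 0.785
grasp_force: 0.0
```

{"method": "servo_tool", "body": {
  "motion": [
    [0.016, -0.052, 0.002, 0, 0, 0],
    [0.032, -0.104, 0.004, 0, 0, 0],
    [0.048, -0.156, 0.006, 0, 0, 0],
    [0.064, -0.208, 0.008, 0, 0, 0],
    [0.078, -0.261, 0.01, 0, 0, 0]
  ],
  "claw": 0.08
}}

```text
time_s: 14.48
tcp_pos: [504.6, -368.0, 219.3]
eef_rot: [180.0, -0.1, -179.3]
wrist_force: [0.5, 0.3, 0.4]
opening: 0.938
grasp_force: 0.0
```

{"method": "servo_tool", "body": {
  "motion": [
    [0, 0, 0, 0, 0, 0],
    [0, 0, 0, 0, 0, 0],
    [0, 0, 0, 0, 0, 0]
  ]
}}

```text
time_s: 14.85
tcp_pos: [506.4, -365.3, 219.7]
eef_rot: [180.0, -0.0, -179.2]
wrist_force: [0.2, -0.2, -0.1]
opening: 0.934
grasp_force: 0.0
```

```bash
python3 -c "
from h import *
im,*c=shot('wrist');cv2.imwrite('pics/w5.png',im)
plan((504.5,-366.6,63,180.6))
"
```

```text
t 14.9 tcp [ 506.4 -365.4  219.9] rot [ 180.    -0.  -179.1] F [-0.4  0.4  0.6] open 80.0 g 0.0
(504.5, -366.6, 63, 180.6) [ 0.0019 -0.0012  0.1569] [ 0.  -0.   0.3] rows 2.5
```

View pics/w5.png

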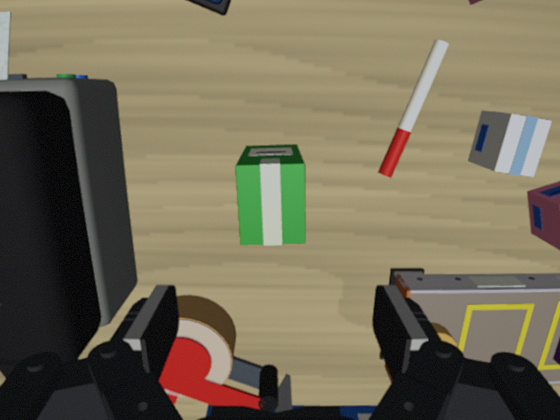

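```bash
python3 -c "
from h import *
c=manip.get_calibration('wrist');T=pose(manip.get_obs())
print(rect(cast([(236,165),(305,163),(305,243),(240,245)],(c['K'],c['D'],T@c['hand_eye']),100)))
print(cast([(135,270)],(c['K'],c['D'],T@c['hand_eye']),0))
"
```

```text
(array([ 504.9, -367.5]), array([62.1, 49.8]), 2.3)
[[ 611.69475169 -516.18149007]]
```

Green's top face is at (236,163) to (305,245), and the two cameras agree to about 1 mm. I descend and grip.

{"method": "servo_tool", "body": {
  "motion": [
    [0.0015, -0.002, 0.04, 0, 0, -0.5],
    [0.0015, -0.002, 0.1, 0, 0, -0.5],
    [0.0015, -0.002, 0.157, 0, 0, -0.5],
    [0.0015, -0.002, 0.157, 0, 0, -0.5],
    [0.0015, -0.002, 0.157, 0, 0, -0.5]
  ]
}}

```text
time_s: 15.52
tcp_pos: [505.4, -369.5, 65.4]
eef_rot: [-179.9, 0.1, -178.7]
wrist_force: [-0.2, 0.7, -1.1]
opening: 0.936
grasp_force: 0.0
```

{"method": "servo_tool", "body": {
  "motion": [
    [0, 0, 0, 0, 0, 0],
    [0, 0, 0, 0, 0, 0],
    [0, 0, 0, 0, 0, 0],
    [0, 0, 0, 0, 0, 0],
    [0, 0, 0, 0, 0, 0]
  ],
  "claw": 0.035
}}

```text
time_s: 16.15
tcp_pos: [505.5, -369.6, 65.6]
eef_rot: [-179.9, 0.2, -178.8]
wrist_force: [-1.5, 2.0, 9.0]
opening: 0.578
grasp_force: 60.9
```

{"method": "servo_tool", "body": {
  "motion": [
    [0, 0, -0.04, 0, 0, 0],
    [0, 0, -0.1, 0, 0, 0],
    [0, 0, -0.16, 0, 0, 0],
    [0, 0, -0.18, 0, 0, 0],
    [0, 0, -0.18, 0, 0, 0]
  ]
}}

```text
time_s: 16.77
tcp_pos: [504.7, -369.6, 245.4]
eef_rot: [-179.9, 0.2, -178.8]
wrist_force: [-0.5, 0.2, -2.8]
opening: 0.575
grasp_force: 63.4
```

```bash
python3 -c "
from h import *
plan((580,-155,245,180.7),(658.3,57.8,245,180.7))
"
```

```text
t 16.8 tcp [ 504.7 -369.6  245.4] rot [-179.9    0.2 -178.8] F [-0.5  0.2 -2.8] open 49.1 g 63.4
(580, -155, 245, 180.7) [-0.0798  0.213   0.0003] [-0.1  0.2  0.5] rows 3.6
(658.3, 57.8, 245, 180.7) [-0.0809  0.2118  0.    ] [0. 0. 0.] rows 3.6
```

{"method": "servo_tool", "body": {
  "motion": [
    [-0.02, 0.053, 0, -0.1, 0.2, 0.5],
    [-0.04, 0.106, 0, -0.1, 0.2, 0.5],
    [-0.06, 0.159, 0, -0.1, 0.2, 0.5],
    [-0.08, 0.212, 0, -0.1, 0.2, 0.5]
  ]
}}

```text
time_s: 17.27
tcp_pos: [579.2, -153.2, 241.4]
eef_rot: [179.9, -0.3, -179.3]
wrist_force: [0.0, -0.2, -2.6]
opening: 0.579
grasp_force: 63.3
```

{"method": "servo_tool", "body": {
  "motion": [
    [-0.02, 0.053, 0, 0, 0, 0],
    [-0.04, 0.106, 0, 0, 0, 0],
    [-0.06, 0.159, 0, 0, 0, 0],
    [-0.081, 0.212, 0, 0, 0, 0],
    [-0.081, 0.212, 0, 0, 0, 0]
  ]
}}

```text
time_s: 17.9
tcp_pos: [657.7, 64.9, 239.9]
eef_rot: [179.8, -0.4, -178.8]
wrist_force: [0.2, 0.2, -2.5]
opening: 0.579
grasp_force: 63.4
```

{"method": "servo_tool", "body": {
  "motion": [
    [0, 0, 0, 0, 0, 0],
    [0, 0, 0, 0, 0, 0],
    [0, 0, 0, 0, 0, 0]
  ]
}}

```text
time_s: 18.27
tcp_pos: [657.8, 56.3, 243.0]
eef_rot: [179.9, -0.2, -179.4]
wrist_force: [-0.1, 0.2, -2.7]
opening: 0.576
grasp_force: 63.4
```

```bash
python3 -c "
from h import *
plan((659,57.8,127,180.7),(659,57.8,115.6,180.7))
"
```

```text
t 18.3 tcp [657.8  56.3 243. ] rot [ 179.9   -0.2 -179.4] F [-0.1  0.2 -2.7] open 49.2 g 63.4
(659, 57.8, 127, 180.7) [-0.0016  0.0013  0.116 ] [ 0.1 -0.2 -0.1] rows 1.9
(659, 57.8, 115.6, 180.7) [ 0.     -0.      0.0114] [0. 0. 0.] rows 0.2
```

{"method": "servo_tool", "body": {
  "motion": [
    [-0.001, 0.001, 0.03, 0, -0.1, 0],
    [-0.001, 0.001, 0.07, 0, -0.1, 0],
    [-0.001, 0.001, 0.105, 0, -0.1, 0],
    [-0.001, 0.001, 0.115, 0, -0.1, 0],
    [-0.001, 0.001, 0.115, 0, -0.1, 0]
  ]
}}

```text
time_s: 18.9
tcp_pos: [658.7, 58.4, 128.4]
eef_rot: [179.9, -0.1, -179.3]
wrist_force: [-0.0, -0.1, -1.9]
opening: 0.575
grasp_force: 63.3
```

{"method": "servo_tool", "body": {
  "motion": [
    [0, 0, 0.003, 0, 0, 0],
    [0, 0, 0.006, 0, 0, 0],
    [0, 0, 0.008, 0, 0, 0],
    [0, 0, 0.009, 0, 0, 0],
    [0, 0, 0.009, 0, 0, 0]
  ]
}}

```text
time_s: 19.52
tcp_pos: [658.5, 58.8, 118.9]
eef_rot: [179.9, -0.1, -179.3]
wrist_force: [-0.1, -0.3, -1.8]
opening: 0.578
grasp_force: 63.3
```

```bash
python3 -c "
from h import *
plan((659,57.8,115.6,180.7))
"
```

```text
t 19.5 tcp [658.5  58.8 118.9] rot [ 1.799e+02 -1.000e-01 -1.793e+02] F [-0.1 -0.3 -1.8] open 49.3 g 63.3
(659, 57.8, 115.6, 180.7) [-0.0005 -0.001   0.0033] [ 0.1 -0.1  0. ] rows 0.1
```

{"method": "servo_tool", "body": {
  "motion": [
    [0, -0.001, 0.001, 0, 0, 0],
    [0, -0.001, 0.002, 0, 0, 0],
    [0, -0.001, 0.003, 0, 0, 0],
    [0, -0.001, 0.004, 0, 0, 0],
    [0, -0.001, 0.004, 0, 0, 0]
  ]
}}

```text
time_s: 20.15
tcp_pos: [658.7, 57.8, 115.8]
eef_rot: [179.9, -0.1, -179.3]
wrist_force: [-3.0, -0.4, 4.2]
opening: 0.577
grasp_force: 63.8
```

{"method": "servo_tool", "body": {
  "motion": [
    [0, 0, 0, 0, 0, 0],
    [0, 0, 0, 0, 0, 0],
    [0, 0, 0, 0, 0, 0]
  ],
  "claw": 0.064
}}

```text
time_s: 20.52
tcp_pos: [658.7, 57.8, 115.0]
eef_rot: [179.9, -0.1, -179.3]
wrist_force: [0.0, -0.9, 0.2]
opening: 0.752
grasp_force: 0.0
```

{"method": "servo_tool", "body": {
  "motion": [
    [0, 0, -0.02, 0, 0, 0],
    [0, 0, -0.06, 0, 0, 0],
    [0, 0, -0.11, 0, 0, 0],
    [0, 0, -0.12, 0, 0, 0],
    [0, 0, -0.12, 0, 0, 0]
  ]
}}

```text
time_s: 21.15
tcp_pos: [659.3, 57.7, 236.5]
eef_rot: [179.9, 0.0, -179.3]
wrist_force: [0.6, -0.5, -0.7]
opening: 0.746
grasp_force: 0.0
```

```bash
python3 -c "
from h import *
plan((463,-152.5,220,174.5),(463,-152.5,100,174.5))
"
```

```text
t 21.1 tcp [659.3  57.7 236.5] rot [ 179.9    0.  -179.3] F [ 0.6 -0.5 -0.7] open 63.7 g 0.0
(463, -152.5, 220, 174.5) [ 0.1989 -0.2078  0.016 ] [0.1 0.  6.2] rows 4.6
(463, -152.5, 100, 174.5) [ 0.   -0.    0.12] [0. 0. 0.] rows 1.9
```

{"method": "servo_tool", "body": {
  "motion": [
    [0.04, -0.042, 0.003, 0, 0, 1.2],
    [0.08, -0.083, 0.006, 0, 0, 2.4],
    [0.12, -0.125, 0.009, 0, 0, 3.6],
    [0.16, -0.166, 0.012, 0, 0, 4.8],
    [0.199, -0.208, 0.016, 0, 0, 6.2]
  ]
}}

```text
time_s: 21.78
tcp_pos: [460.3, -153.6, 217.9]
eef_rot: [179.9, -0.2, 174.5]
wrist_force: [0.5, -1.6, 0.7]
opening: 0.75
grasp_force: 0.0
```

{"method": "servo_tool", "body": {
  "motion": [
    [0, 0, 0.02, 0, 0, 0],
    [0, 0, 0.06, 0, 0, 0],
    [0, 0, 0.06, 0, 0, 0],
    [0, 0, 0.06, 0, 0, 0]
  ]
}}

```text
time_s: 22.28
tcp_pos: [462.4, -152.7, 159.7]
eef_rot: [180.0, -0.1, 174.5]
wrist_force: [-0.7, -0.9, -0.3]
opening: 0.75
grasp_force: 0.0
```

```bash
python3 -c "
from h import *
im,*c=shot('wrist');cv2.imwrite('pics/w6.png',im)
plan((463,-152.5,14,174.5))
"
```

```text
t 22.3 tcp [ 462.8 -152.8  160.1] rot [ 1.800e+02 -1.000e-01  1.745e+02] F [-0.2  0.1  0.5] open 64.0 g 0.0
(463, -152.5, 14, 174.5) [-0.0003  0.0002  0.1461] [ 0.  -0.1  0. ] rows 2.3
```

View pics/w6.png

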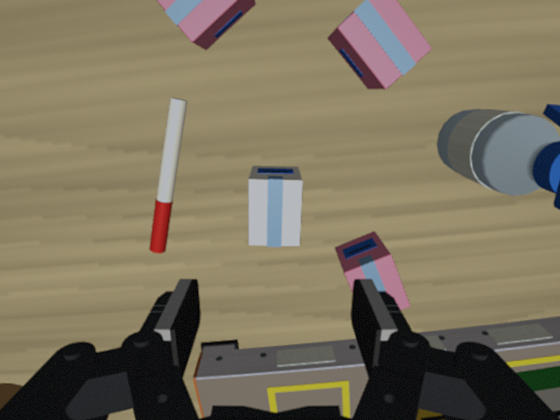

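White (top face (249,179) to (301,247)) is centred and square. The pink one at (370,270) and the bottle at (500,150) are clear of the fingers. I narrow the opening, descend and grip.

{"method": "servo_tool", "body": {
  "motion": [
    [0, 0, 0.04, 0, 0, 0],
    [0, 0, 0.09, 0, 0, 0],
    [0, 0, 0.135, 0, 0, 0],
    [0, 0, 0.145, 0, 0, 0],
    [0, 0, 0.145, 0, 0, 0]
  ],
  "claw": 0.056
}}

```text
time_s: 22.95
tcp_pos: [462.8, -152.7, 15.1]
eef_rot: [180.0, -0.1, 174.5]
wrist_force: [0.4, -0.6, -0.4]
opening: 0.654
grasp_force: 0.0
```

{"method": "servo_tool", "body": {
  "motion": [
    [0, 0, 0, 0, 0, 0],
    [0, 0, 0, 0, 0, 0],
    [0, 0, 0, 0, 0, 0],
    [0, 0, 0, 0, 0, 0],
    [0, 0, 0, 0, 0, 0]
  ],
  "claw": 0.025
}}

```text
time_s: 23.58
tcp_pos: [463.8, -152.8, 16.2]
eef_rot: [179.9, 0.1, 174.5]
wrist_force: [-0.9, 0.2, 8.6]
opening: 0.439
grasp_force: 60.8
```

```bash
python3 -c "
from h import *
c=manip.get_calibration('wrist')
W=pose(dict(eef_rot=[180,-.1,174.5],tcp_pos=np.array([462.8,-152.8,160.1])))@c['hand_eye']
print(rect(cast([(249,179),(301,180),(301,246),(249,246)],(c['K'],c['D'],W),50)))
plan((463,-152.5,160,174.5),(661.4,-138.5,160,180.7))
"
```

```text
(array([ 464. , -152.4]), array([50.5, 38.4]), -5.5)
t 23.6 tcp [ 463.8 -152.8   16.2] rot [1.799e+02 1.000e-01 1.745e+02] F [-0.9  0.2  8.6] open 37.5 g 60.8
(463, -152.5, 160, 174.5) [ 0.0006  0.0005 -0.1438] [0.1 0.1 0. ] rows 2.3
(661.4, -138.5, 160, 180.7) [-0.1961  0.033   0.    ] [-0.   0.  -6.2] rows 3.2
```

{"method": "servo_tool", "body": {
  "motion": [
    [0, 0, -0.03, 0.1, 0.1, 0],
    [0, 0, -0.08, 0.1, 0.1, 0],
    [0, 0, -0.135, 0.1, 0.1, 0],
    [0, 0, -0.144, 0.1, 0.1, 0]
  ]
}}

```text
time_s: 24.08
tcp_pos: [464.6, -153.4, 162.8]
eef_rot: [180.0, 0.2, 174.5]
wrist_force: [0.4, 0.4, -1.4]
opening: 0.437
grasp_force: 60.1
```

{"method": "servo_tool", "body": {
  "motion": [
    [-0.045, 0.008, 0, 0, 0, -1.5],
    [-0.09, 0.016, 0, 0, 0, -3],
    [-0.14, 0.024, 0, 0, 0, -4.5],
    [-0.185, 0.031, 0, 0, 0, -5.8],
    [-0.196, 0.033, 0, 0, 0, -6.2]
  ]
}}

```text
time_s: 24.7
tcp_pos: [662.3, -137.5, 156.1]
eef_rot: [-180.0, -0.3, -179.2]
wrist_force: [-1.2, -0.3, -0.6]
opening: 0.437
grasp_force: 60.3
```

{"method": "servo_tool", "body": {
  "motion": [
    [0, 0, 0, 0, 0, 0],
    [0, 0, 0, 0, 0, 0],
    [0, 0, 0, 0, 0, 0]
  ]
}}

```text
time_s: 25.08
tcp_pos: [659.7, -138.9, 157.9]
eef_rot: [-180.0, -0.2, -179.3]
wrist_force: [0.0, 0.5, -0.9]
opening: 0.435
grasp_force: 60.3
```

```bash
python3 -c "
from h import *
plan((661.5,-138.5,77,180.7),(661.5,-138.5,66.2,180.7))
"
```

```text
t 25.1 tcp [ 659.7 -138.9  157.9] rot [-180.    -0.2 -179.3] F [ 0.   0.5 -0.9] open 37.1 g 60.3
(661.5, -138.5, 77, 180.7) [-0.0021  0.0004  0.0809] [-0.  -0.2 -0. ] rows 1.3
(661.5, -138.5, 66.2, 180.7) [ 0.     -0.      0.0108] [0. 0. 0.] rows 0.2
```

{"method": "servo_tool", "body": {
  "motion": [
    [-0.001, 0, 0.025, 0, -0.1, 0],
    [-0.001, 0, 0.06, 0, -0.1, 0],
    [-0.001, 0, 0.08, 0, -0.1, 0],
    [-0.001, 0, 0.08, 0, -0.1, 0],
    [-0.001, 0, 0.08, 0, -0.1, 0]
  ]
}}

```text
time_s: 25.7
tcp_pos: [661.9, -138.9, 78.7]
eef_rot: [-180.0, -0.0, -179.3]
wrist_force: [0.6, -0.3, -0.7]
opening: 0.438
grasp_force: 60.3
```

{"method": "servo_tool", "body": {
  "motion": [
    [0, 0, 0.003, 0, 0, 0],
    [0, 0, 0.006, 0, 0, 0],
    [0, 0, 0.008, 0, 0, 0],
    [0, 0, 0.009, 0, 0, 0],
    [0, 0, 0.009, 0, 0, 0]
  ]
}}

```text
time_s: 26.32
tcp_pos: [661.2, -138.6, 68.3]
eef_rot: [-180.0, -0.1, -179.3]
wrist_force: [-0.4, -0.6, -2.1]
opening: 0.433
grasp_force: 60.3
```

```bash
python3 -c "
from h import *
plan((661.5,-138.5,66,180.7))
"
```

```text
t 26.3 tcp [ 661.2 -138.6   68.3] rot [-1.800e+02 -1.000e-01 -1.793e+02] F [-0.4 -0.6 -2.1] open 37.0 g 60.3
(661.5, -138.5, 66, 180.7) [-0.0004  0.0001  0.0023] [-0.  -0.1  0. ] rows 0.0
```

Lower, release and retreat upward, then move back to see the row.

{"method": "servo_tool", "body": {
  "motion": [
    [0, 0, 0.001, 0, 0, 0],
    [0, 0, 0.002, 0, 0, 0],
    [0, 0, 0.003, 0, 0, 0],
    [0, 0, 0.003, 0, 0, 0]
  ]
}}

```text
time_s: 26.82
tcp_pos: [661.2, -138.7, 66.4]
eef_rot: [-180.0, -0.1, -179.3]
wrist_force: [-3.7, 1.2, 7.3]
opening: 0.441
grasp_force: 61.3
```

{"method": "servo_tool", "body": {
  "motion": [
    [0, 0, 0, 0, 0, 0],
    [0, 0, 0, 0, 0, 0],
    [0, 0, 0, 0, 0, 0]
  ],
  "claw": 0.046
}}

```text
time_s: 27.2
tcp_pos: [661.2, -138.6, 65.2]
eef_rot: [-180.0, -0.1, -179.3]
wrist_force: [-0.3, -0.2, 0.1]
opening: 0.539
grasp_force: 0.0
```

{"method": "servo_tool", "body": {
  "motion": [
    [0, 0, -0.02, 0, 0, 0],
    [0, 0, -0.06, 0, 0, 0],
    [0, 0, -0.12, 0, 0, 0],
    [0, 0, -0.18, 0, 0, 0],
    [0, 0, -0.24, 0, 0, 0]
  ]
}}

```text
time_s: 27.82
tcp_pos: [661.2, -138.8, 309.2]
eef_rot: [-180.0, -0.0, -179.3]
wrist_force: [1.1, 0.9, -0.7]
opening: 0.539
grasp_force: 0.0
```

{"method": "servo_tool", "body": {
  "motion": [
    [0.04, -0.045, 0, 0, 0, 0],
    [0.08, -0.09, 0, 0, 0, 0],
    [0.12, -0.135, 0, 0, 0, 0],
    [0.14, -0.18, 0, 0, 0, 0],
    [0.15, -0.22, 0, 0, 0, 0]
  ]
}}

```text
time_s: 28.45
tcp_pos: [512.7, -362.4, 308.1]
eef_rot: [-179.9, 0.0, -179.4]
wrist_force: [0.8, 0.2, -0.6]
opening: 0.539
grasp_force: 0.0
```

```bash
python3 -c "
from h import *
im,*c=shot('top');cv2.imwrite('pics/t3r.png',im);cv2.imwrite('pics/t3.png',cv2.resize(im[95:175,155:375],(792,288),interpolation=cv2.INTER_CUBIC))
im,*c=shot('scene');cv2.imwrite('pics/s3.png',im)
"
```

```text
(no output)
```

View pics/t3.png

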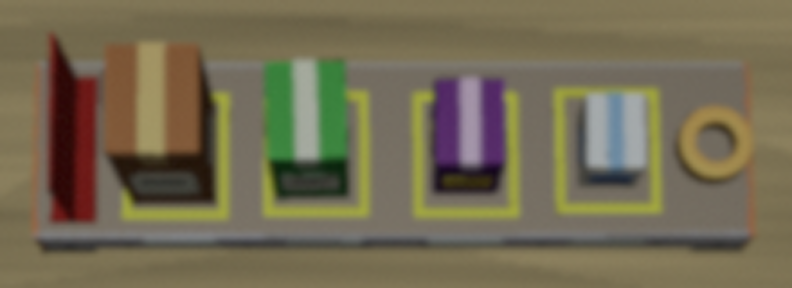

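View pics/s3.png

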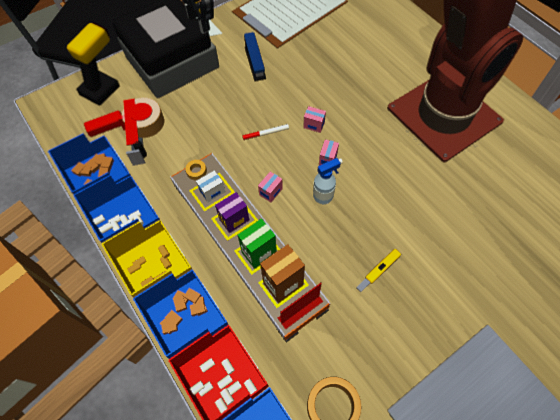

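The top crop and scene view show all four cartons upright in order from the stop: kraft (155,100), green (306,110), purple (469,120), white (616,132). The bottle has not moved. I do a numeric check of centring.

Run:
```python
from h import *
c=manip.get_calibration('top');cal=(c['K'],c['D'],c['world_from_camera'])
for n,z,p,t in(('kraft',175,[(107,44),(199,44),(202,155),(110,155)],(655.4,151.2)),('green',150,[(265,60),(344,60),(346,160),(268,160)],(658.3,57.8)),('purple',125,[(435,80),(503,80),(503,163),(436,163)],(658.7,-43.2)),('white',100,[(585,95),(645,95),(645,170),(587,170)],(661.4,-138.5))):
    print(n,rect(cast((np.array(p)+.5)/3.6-.5+(155,95),cal,z)),t)
a,b=cv2.imread('pics/top0.png'),cv2.imread('pics/t3r.png')
print('bottle diff',cv2.absdiff(a,b)[215:250,245:280].mean())
```

```text
kraft (array([655.7, 148.9]), array([70.2, 54.9]), 2.4) (655.4, 151.2)
green (array([657.5,  59.8]), array([64. , 48.5]), 1.4) (658.3, 57.8)
purple (array([658.4, -42.2]), array([53.7, 42.9]), 0.4) (658.7, -43.2)
white (array([ 659.2, -137.8]), array([49.7, 38.8]), 0.4) (661.4, -138.5)
bottle diff 7.074557823129251
```

Run:
```python
from h import *
for f in('pics/top0.png','pics/t3r.png'):
    a=cv2.imread(f);m=cv2.inRange(cv2.cvtColor(a,cv2.COLOR_BGR2HSV),(100,150,60),(130,255,255))[210:255,240:290]
    print(np.argwhere(m).mean(0).round(2),(m>0).sum())
a,b=cv2.imread('pics/top0.png'),cv2.imread('pics/t3r.png');print(cv2.absdiff(a,b)[300:335,245:280].mean())
print(manip.job_done())
```

```text
[19.99 22.76] 172
[19.99 22.76] 172
7.254421768707483
the job is handed in; nothing more can be done
None
```

The job is handed in: kraft, green, purple and white stand upright in order from the red stop, each within about 2.5 mm of its outline centre by the last top view, and the spray bottle has not moved.

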